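# Press the measuring set home in its case

## Task

Put the micrometer and the small engineer's square that lie on the bench back into their own shaped cutouts in the open measuring-set case, the micrometer with its display up, and press each one in until it sits fully home on the floor of its cutout. Leave the rest of the bench as it is.

Things in the scene. Friction and masses are not known exactly. Their poses are not given: they have to be found in the camera images.
- micrometer: Digital micrometer lying flat, display up, about 280 g, 20 mm thick. Grey C frame: x -28 to 28, y -24 to 34 mm, 8 mm bevels at its two bottom (-y) corners; bar with display y -24 to 0, arms x -28..-16 and 12..28. Origin: on the underside under the grip place; z up. Grip the frame's two flat sides (y -16 to 34), fingers closing along x, 56 mm apart. Mass centre up to 20 mm off, to +x +y.
- micrometer_sleeve (a point): Point on the top of the micrometer's sleeve, at (42, 25, 19) mm of its frame. From the frame's +x side the round sleeve, thimble and ratchet (diameters 18, 20, 13 mm) run along +x from x = 28 to x = 100, axis at y = 25, z = 10 mm: a finger gripping the +x side must stay below y = 14.
- square: Engineer's square lying flat on the bench, about 140 g. Dark stock 75 x 16 mm along x (x -37.5 to 37.5, y -8 to 8), 18 mm thick; bright blade 20 x 54 x 3 mm at its +x end (x 17.5 to 37.5, y 8 to 62, z 7.5 to 10.5 mm). Origin: centre of the stock's underside, z up. Grip the stock across its 16 mm width, at x = -6, clear of the blade. Pushed down on the stock's top near the origin it goes in level.
- case: Open black case fixed to the bench, 210 x 306 mm (x, y), rim 35 mm high; lid folded back flat beyond it (+x, to x = 320, 26 mm high). Origin: centre of the base, on the bench; x away from the robot at zero yaw, y to its left, z up. Inside, a rigid grey insert, 188 x 284: far row (+x) a caliper, in place, top at 37.5 mm; near row: the cutouts of micrometer (-y half) and square (+y half).
- insert_deck (a point): Centre of the case at the height of the insert's flat top, (0, 0, 32) mm. The insert is bonded in square with the case but off its centre, by up to 5 mm in x and in y, different each time and not in the readings: see or feel where it lies. Its cutouts are 14 mm deep, sharp-edged, black floor 18 mm above the bench, 1.3 mm clearance around each tool.
- micrometer_place (a point): Where the seated micrometer's origin would be if the insert were centred: (-36, -68, 18) mm of the case. Seated, its x (to the ratchet) is along the case's +y, its y along the case's -x. Round the frame the cutout spans micrometer's x -29.3 to 29.3, y -25.3 to 35.3; finger notches, as deep, carry it to x -62 and 62 for y -17 to 15; thimble slot to x = 102, y 12 to 38.
- square_place (a point): Where the seated square's origin would be if the insert were centred: (-56, 88, 18) mm of the case. Seated, its x is along the case's -y, its blade along the case's +x. Finger notches as deep as the cutout run to y -32 and 32 mm of the square, for its x -24 to 13.
- nibs (a point): Centre of the case at nib height, 23 mm. In each cutout four round sprung nibs stand 2.4 mm out of the walls, 9 mm below the deck (at the micrometer's y = -24 and y = 34 ends, at both ends of the square's stock): a tool laid in stops about 9 mm short of the floor. Pressed level it takes about 8 to 18 N to go home, with friction all the way; pressed at one end only it tips and jams.
- tape_roll: Bystander: roll of amber tape lying flat, 80 mm across, bore 60 mm, 25 mm high; origin under its centre.
- loupe: Bystander: stand loupe, 42 mm across, 38 mm high; origin under its centre.
- pen: Bystander: black pen lying flat, 135 mm long along x (x -71 to 65), 11 mm high; origin on the bench near its middle.
- slide_box: Bystander: small white plastic box, 85 x 32 x 30 mm; origin under its centre.
- coin: Bystander: coin lying flat, 24.5 mm across, 2 mm thick; origin under its centre.

How it is judged:
By the outcome, as a careful person would: the job done as asked, in the order asked, and still so for the second after the job is handed in, with the robot touching nothing.
It also fails if it takes over 72 s, if anything falls off the work surface, if the arm or the gripper's body presses on something with over 40 N, if the wrist force passes 120 N, or if a joint passes its speed limit or range.

## Robot

A 6-joint arm with a two-finger parallel gripper is mounted at the origin on the work surface. World frame = base frame: x ahead of the robot, y to its left, z up, the work surface at z = 0. Lengths are in mm, angles in rad, forces in N, time in s.
With the tool pointing down it reaches from about 350 to 975 mm from the base axis. Payload 7.1 kg.
Tool frame: the origin (TCP) lies midway between the tips of the shut fingers; the grasp point (between the pads) lies env.hold_point_z behind it (env.hold_point_z is the distance from the TCP to the grasp point, in mm); z points along the fingers, y is the line along which they close (so a half turn about z gives the same grasp; the last joint's range is limited). The gripper opens to 88 mm and grips with 3 to 60 N. Pads are 20 mm wide; open, the fingers measure 115 mm over their backs; the gripper's body (75 mm by 178 mm) begins 61 mm behind the grasp point.
Start: joints at [1.273, 0.423, 1.63, -0, 1.089, -0.019], TCP at [171.97, 600.859, 222.675] pointing down, gripper open.
Joint ranges: [-3, 3], [-0.9, 2.11], [0.09, 2.58], [-1.31, 4.45], [0.11, 2.69], [-2.54, 2.54]. Speed limits (rad/s): [2.39, 2.39, 3.01, 3.14, 3.14, 3.14].

## Interface

Orientations are given as a unit quaternion [x, y, z, w].
In Python, from station import env gives the robot as it stands. Calls block until the motion is done:
- env.reach(position, orientation): joint-space move of the TCP to a pose.
- env.move_l(position, rot=None, rate=150, f_stop=None): straight line of the TCP; rot=None keeps the orientation; rate is the mean speed in mm/s. With f_stop (N) it stops when the force on the tool has changed by that much, and returns True; else False.
- env.move_joints(angles): joint-space move.
- env.set_gripper(opening): finger opening in mm; the grip force is fixed at half the most; returns when the fingers have stopped.
- env.hold(seconds).
- env.ik(position, orientation): joint angles nearest the present ones, or None.
- env.read_state(): the state.
- env.camera(name): name is "scene" or "side" or "wrist"; returns the picture (480x640x3 uint8, blue, green, red); there is no depth.
- env.camera_params(name): a dict with "fx", "fy", "cx", "cy" (pixels), "dist" ([k1, k2, p1, p2, k3] as OpenCV has them; the pictures are not rectified), "pose" (4x4, takes a point from camera to world coordinates); the wrist camera has in their place "tool_from_camera" (4x4, takes a point from camera to tool coordinates, whose origin is the TCP and whose axes are the flange's). Camera axes: x right, y up, looking along -z (the intrinsics and any distortion apply to the point x, -y, -z); pixel columns grow to the right and rows downward; lengths in mm; the calibration is good to about 2 mm. A picture is of the moment at which its call begins: read the wrist's pose just before it. camera_params takes no time and is no camera call.
A pose or a line that the arm cannot do raises env.IKError and nothing moves.
- env.sign_off(): hands the job in; it is judged then, once.
Trained networks look in the newest picture that a camera, given by its name, has taken for a name from the list of things; names that differ only in an ending like _2 or _b are one class to them, and where a whole thing is asked for, a point or a joint stands for the part that bears it (a point fixed in the world has none). Each returns a list of dicts, best first, with "confidence" (0 to 1); they miss things now and then, are a little off and sometimes report something else, mostly with a low value. They report only what shows in the picture. A call takes as long as a camera call.
- env.boxes_of(camera, thing): "xy" ([column, row] in pixels, amid what is visible of it).
- env.trace(camera, thing): "mask" (480x640 bool, what is visible of it) and "xy" ([column, row] in pixels, amid what is visible of it).
- env.pinpoint(camera, thing): "xy" ([column, row] in pixels: a listed point, or the origin of a listed thing).
The state is a dict: "time_s": time; "qpos": joint angles; "dq": joint speeds; "tau": joint torques, N m; "tool_pos": TCP position; "orientation": TCP orientation; "force": force on the tool from outside, world axes, zero at the start; "wrist_torque": the same for the moment, N m; "width": finger opening in mm; "grip_force": force on a finger pad.
Only numpy, scipy, OpenCV 4.12 (cv2) and the standard library are available. Lean on these libraries where they do the work, as an engineer would, in place of code of your own. Each camera call takes 0.05 s, during which the arm holds its last target. There are 200 camera calls.

## Working session

There is one attempt and no reset: what is moved stays moved. The work goes in short steps, each a Python script; the robot and the scene stay as the last script left them, time stands still between calls to the robot, and variables do not carry over. Pictures are saved under pics/ and viewed, at most 11 in all, crops included, and the job is handed in when it is done.

```bash
ls; mkdir -p pics
python3 - <<'E'
from station import env
import cv2,numpy as np
s=env.read_state(); print(s['time_s'],env.hold_point_z,s['orientation'],s['width'])
ims=[]
for c in ['scene','side','wrist']:
    im=env.camera(c); cv2.imwrite(f'pics/{c}0.png',im)
    p=env.camera_params(c); print(c,{k:np.round(v,3).tolist() for k,v in p.items()})
    for t in ['micrometer','micrometer_sleeve','square','case','insert_deck','micrometer_place','square_place','nibs']:
        try: print(t,[(np.round(d['xy'],1).tolist(),round(d['confidence'],2)) for d in env.pinpoint(c,t)[:2]])
        except Exception as e: print(t,e)
E
```

```text
pics
station.py
0.0 18.700000000000003 [ 1.38963602e-01  9.90297180e-01 -7.71119754e-04 -1.34109127e-04] 88.0749431681838
scene {'fx': 603.355, 'fy': 603.355, 'cx': 314.692, 'cy': 227.989, 'dist': [-0.04, 0.0, 0.0, 0.0, 0.0], 'pose': [[-0.215, -0.788, 0.578, 1191.651], [0.977, -0.177, 0.122, 94.235], [0.006, 0.59, 0.807, 966.044], [0.0, 0.0, 0.0, 1.0]]}
micrometer [([233.5, 221.2], 0.95)]
micrometer_sleeve [([245.4, 194.7], 0.86)]
square [([137.6, 205.1], 0.86)]
case []
insert_deck []
micrometer_place []
square_place []
nibs []
side {'fx': 558.757, 'fy': 558.757, 'cx': 319.886, 'cy': 231.607, 'dist': [0.031, 0.0, 0.0, 0.0, 0.0], 'pose': [[0.691, 0.391, -0.609, -63.686], [-0.723, 0.348, -0.597, -678.25], [-0.022, 0.852, 0.523, 599.287], [0.0, 0.0, 0.0, 1.0]]}
micrometer [([365.2, 306.9], 0.87)]
micrometer_sleeve [([342.0, 305.8], 0.56)]
square [([473.6, 361.2], 0.82)]
case []
insert_deck [([341.3, 304.7], 0.2)]
micrometer_place []
square_place [([197.9, 202.5], 0.81), ([468.0, 285.9], 0.55)]
nibs []
wrist {'fx': 338.73, 'fy': 338.73, 'cx': 318.244, 'cy': 242.947, 'dist': [-0.064, 0.0, 0.0, 0.0, 0.0], 'tool_from_camera': [[-0.001, 0.954, 0.299, 82.971], [1.0, 0.001, 0.0, 0.877], [-0.0, 0.299, -0.954, -162.239], [0.0, 0.0, 0.0, 1.0]]}
micrometer []
micrometer_sleeve []
square []
case []
insert_deck []
micrometer_place []
square_place []
nibs []
```

View pics/scene0.png

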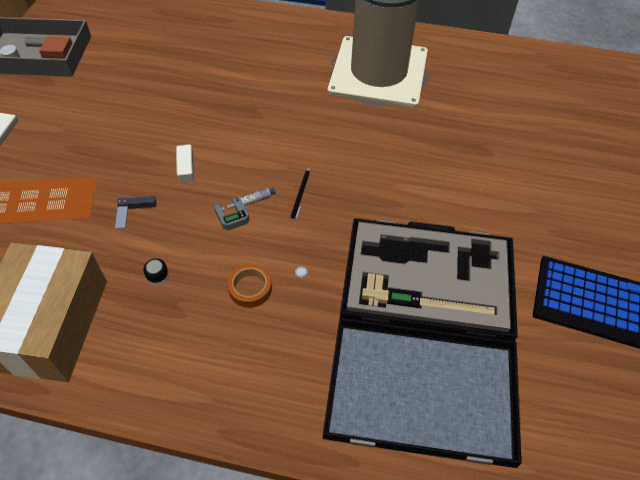

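View pics/side0.png

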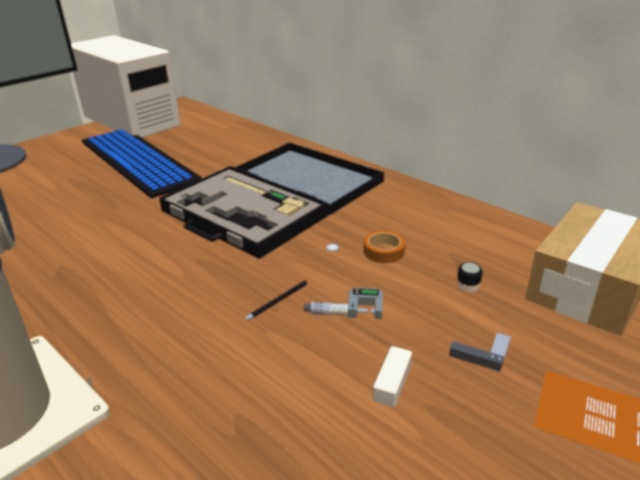

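The scene view shows the micrometer at about (233,215) with its ratchet to the upper right, the square at (137,205) with its blade end to the left, and the case at about (430,280). Its near-row cutouts are at (405,248) and (478,257). The side view agrees. Next I'll get rough positions, then look closer with the wrist camera.

```bash
cat > h.py <<'E'
from station import env
import cv2,numpy as np
from scipy.spatial.transform import Rotation as R
from scipy.optimize import least_squares
def down(psi): return [np.cos(psi/2),np.sin(psi/2),0,0]
def cam(c):
    p=env.camera_params(c); K=np.array([[p['fx'],0,p['cx']],[0,p['fy'],p['cy']],[0,0,1]]); D=np.array(p['dist'])
    if 'pose' in p: T=np.array(p['pose'])
    else:
        s=env.read_state(); W=np.eye(4); W[:3,:3]=R.from_quat(s['orientation']).as_matrix(); W[:3,3]=s['tool_pos']; T=W@np.array(p['tool_from_camera'])
    return K,D,T
def to_plane(c,xy,z):
    K,D,T=c; u=cv2.undistortPoints(np.array(xy,float).reshape(-1,1,2),K,D).reshape(-1,2)
    d=np.c_[u[:,0],-u[:,1],-np.ones(len(u))]@T[:3,:3].T; o=T[:3,3]
    z=np.broadcast_to(z,len(u)); return o+d*((z-o[2])/d[:,2])[:,None]
def proj(c,P):
    K,D,T=c; q=(np.array(P,float).reshape(-1,3)-T[:3,3])@T[:3,:3]*[1,-1,-1]
    return cv2.projectPoints(q,np.zeros(3),np.zeros(3),K,D)[0].reshape(-1,2)
def pose2d(P,x,y,yaw,z=0):
    P=np.array(P,float).reshape(-1,3); c,s=np.cos(yaw),np.sin(yaw)
    return np.c_[x+c*P[:,0]-s*P[:,1],y+s*P[:,0]+c*P[:,1],z+P[:,2]]
def pin(c,t,n=1): return [(np.round(d['xy'],1).tolist(),round(d['confidence'],2)) for d in env.pinpoint(c,t)[:n]]
E
python3 - <<'E'
from h import *
c=cam('scene'); d=cam('side')
S={'mic':([233.5,221.2],0),'sleeve':([245.4,194.7],19),'sq':([137.6,205.1],0),'ratchet':([274,190],10),'blade':([121,228],9),'stock_r':([155,201],18),'coin':([301,271],2),'tape':([249,285],20),'pen1':([308,170],5),'pen2':([294,216],5),'slide':([184,163],30),'loupe':([155,270],38),
'c1':([353,221],35),'c2':([513,236],35),'c3':([513,337],35),'c4':([340,322],35),'lid1':([326,437],26),'lid2':([520,461],26)}
for k,(p,z) in S.items(): print(k,to_plane(c,[p],z)[0].round(0))
print(to_plane(d,[[365.2,306.9]],0).round(),to_plane(d,[[473.6,361.2]],0).round())
E
```

```text
mic [ 519. -214.    0.]
sleeve [ 463. -204.   19.]
sq [ 523. -418.    0.]
ratchet [ 431. -153.   10.]
blade [ 590. -423.    9.]
stock_r [ 518. -378.   18.]
coin [605. -56.   2.]
tape [ 666. -138.   20.]
pen1 [358. -98.   5.]
pen2 [484. -98.   5.]
slide [ 417. -350.   30.]
loupe [ 683. -309.   38.]
c1 [493.  22.  35.]
c2 [461. 326.  35.]
c3 [676. 331.  35.]
c4 [711.  38.  35.]
lid1 [906.  55.  26.]
lid2 [879. 351.  26.]
[[ 510. -217.    0.]] [[ 521. -415.    0.]]
```

Run:
```python
from h import *
import pickle
V={}
def look(n,xy,z,psi,things):
    env.reach([*xy,z],down(psi)); env.hold(0.2)
    c=cam('wrist'); im=env.camera('wrist'); cv2.imwrite(f'pics/{n}.png',im); r={}
    for t in things:
        r[t]=pin('wrist',t); print(n,t,r[t],[to_plane(c,[q[0]],z)[0].round(1).tolist() for q in r[t] for z in [{'micrometer_sleeve':19,'insert_deck':32,'micrometer_place':18,'square_place':18}.get(t,0)]])
    V[n]=(c,r)
ct=['case','insert_deck','micrometer_place','square_place']
look('sqp',(521,262),148,np.radians(96),ct)
look('micp',(555,108),148,np.radians(5),ct)
look('mic',(513,-215),130,np.radians(42),['micrometer','micrometer_sleeve'])
look('sq',(521,-416),130,np.radians(95),['square'])
pickle.dump(V,open('V.pkl','wb')); s=env.read_state();print(s['time_s'],s['qpos'])
a=[cv2.imread(f'pics/{n}.png') for n in ['sqp','micp','mic','sq']]
cv2.imwrite('pics/m1.png',cv2.resize(np.vstack([np.hstack(a[:2]),np.hstack(a[2:])]),(800,600),interpolation=cv2.INTER_AREA))
```

```text
sqp case [] []
sqp insert_deck [] []
sqp micrometer_place [] []
sqp square_place [] []
micp case [] []
micp insert_deck [] []
micp micrometer_place [] []
micp square_place [] []
mic micrometer [([318.9, 234.4], 0.58)] [[513.0, -214.2, 0.0]]
mic micrometer_sleeve [([268.2, 260.9], 0.61)] [[470.2, -194.0, 19.0]]
sq square [([320.1, 236.5], 0.72)] [[523.0, -417.1, 0.0]]
8.2167 [-6.90762035e-01  5.89135871e-01  1.59021055e+00  2.36821392e-05
  9.62181165e-01 -7.78593208e-01]
```

View pics/m1.png

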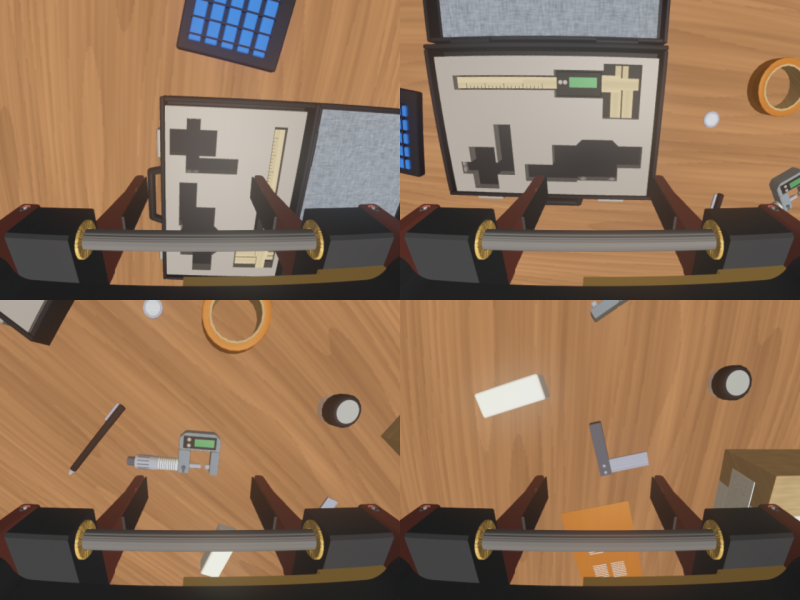

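The montage shows all four views clear: both cutouts in the near row, the micrometer display up at montage (190,455), and the square at (610,455). Next I'll zoom in to see the edges for fitting.

Run:
```python
import cv2,numpy as np
a=[cv2.imread(f'pics/{n}.png') for n in ['sqp','micp','mic','sq']]
def cr(i,x,y,w=160,h=120): return cv2.resize(a[i][y:y+h,x:x+w],(400,300),interpolation=cv2.INTER_NEAREST)
cv2.imwrite('pics/z1.png',np.vstack([np.hstack([cr(0,255,175),cr(1,190,190,230,172)]),np.hstack([cr(2,195,190),cr(3,270,180)])]))
```

```text
(no output)
```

View pics/z1.png

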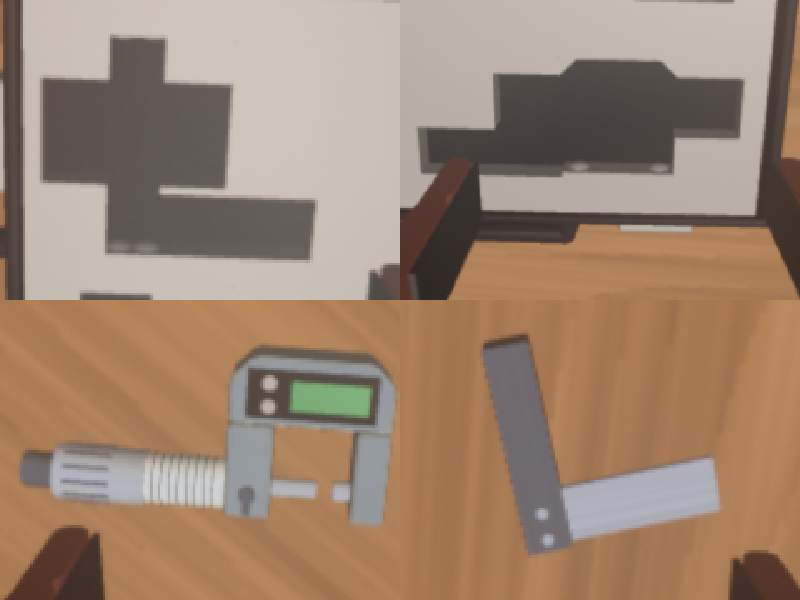

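The zoom shows sharp cutout edges against the light deck, and both tools stand out clearly from the wood. I'll fit shape models to them.

```bash
cat > fit.py <<'E'
from h import *
from scipy.optimize import minimize
def box(x0,x1,y0,y1,z0,z1): return [[x,y,z] for x in(x0,x1) for y in(y0,y1) for z in(z0,z1)]
def cyl(x0,x1,d): 
    t=np.linspace(0,2*np.pi,24); return [[x,25+d/2*np.cos(a),10+d/2*np.sin(a)] for x in(x0,x1) for a in t]
bev=[[x,y,z] for x,y in[(-28,0),(-28,-16),(-20,-24),(20,-24),(28,-16),(28,0)] for z in(0,20)]
MIC=[bev,box(-28,-16,-1,34,0,20),box(12,28,-1,34,0,20),cyl(28,50,18),cyl(52,84,20)]
SQ=[box(-37.5,37.5,-8,8,0,18),box(17.5,37.5,8,62,7.5,10.5)]
def fl(p): return [[*q,0] for q in p]
MICC=fl([(-29.3,-17),(-21.3,-25.3),(21.3,-25.3),(29.3,-17),(62,-17),(62,12),(102,12),(102,38),(29.3,38),(29.3,35.3),(-29.3,35.3),(-29.3,15),(-62,15),(-62,-17)])
SQC=fl([(-38.8,-9.3),(-24,-9.3),(-24,-32),(13,-32),(13,-9.3),(38.8,-9.3),(38.8,63.3),(16.2,63.3),(16.2,9.3),(13,9.3),(13,32),(-24,32),(-24,9.3),(-38.8,9.3)])
def fit(c,im,parts,hull,init,fg,ign=(),z=0,pad=14):
    """init x,y,yaw; fg: soft foreground image; ign: polygons(model frame) with no weight"""
    allp=np.vstack([np.array(p) for p in parts]); uv=proj(c,pose2d(allp,*init,z))
    x0,y0=np.floor(uv.min(0)-pad).astype(int); x1,y1=np.ceil(uv.max(0)+pad).astype(int); x0=max(x0,0);y0=max(y0,0);y1=min(y1,479);x1=min(x1,639)
    F=fg[y0:y1,x0:x1]; k=6
    def ren(polys,h):
        m=np.zeros(((y1-y0)*k,(x1-x0)*k),np.uint8)
        for u in polys:
            q=((u-[x0,y0]+0.5)*k-0.5).astype(np.float32)
            if h:q=cv2.convexHull(q).reshape(-1,2)
            cv2.fillPoly(m,[np.round(q*16).astype(np.int32)],255,shift=4)
        return cv2.resize(m,(x1-x0,y1-y0),interpolation=cv2.INTER_AREA)/255.
    W=1-ren([proj(c,pose2d(p,*init,z)) for p in ign],True) if len(ign) else np.ones_like(F)
    blur=lambda a:cv2.GaussianBlur(a,(0,0),0.8)
    W=W*(F>=0); Fb=blur(np.clip(F,0,1))
    f=lambda v:(W*(blur(ren([proj(c,pose2d(p,v[0],v[1],v[2]/60,z)) for p in parts],hull))-Fb)**2).sum()
    v0=np.array([init[0],init[1],init[2]*60]); best=None
    for _ in range(2):
        r=minimize(f,v0,method='Nelder-Mead',options=dict(initial_simplex=v0+np.vstack([np.zeros(3),np.eye(3)*4]),xatol=.02,fatol=1e-3)); v0=r.x
    return r.x[0],r.x[1],r.x[2]/60,r.fun
def fg_tool(im,wood=None):
    b=cv2.cvtColor(im,cv2.COLOR_BGR2LAB)[...,2].astype(float)-128; w=np.median(b[100:340]); return np.clip((w-b)/(w-2)*1.15-.05,0,1)
def fg_cut(im):
    g=cv2.cvtColor(im,cv2.COLOR_BGR2GRAY).astype(float); s=im.max(2).astype(float)-im.min(2)
    f=np.clip((190-g)/(190-75),0,1); f[s>70]=-1; return f
IGM=[[[x,y,z] for x in(-15,11) for y in(12,34) for z in(0,20)],box(-18,20,-20,-3,20,20),box(82,106,15,36,0,20)]
E
python3 - <<'E'
from fit import *
import pickle
V=pickle.load(open('V.pkl','rb')); I={n:cv2.imread(f'pics/{n}.png') for n in V}
for n in V: g=cv2.cvtColor(I[n],cv2.COLOR_BGR2GRAY); print(n,g[190:330:20,250:330:20].tolist() if 'p' in n else '')
r=fit(V['mic'][0],I['mic'],MIC,True,(513,-214,np.radians(132)),fg_tool(I['mic']),IGM); print('mic',r)
r=fit(V['sq'][0],I['sq'],SQ,True,(523,-417,np.radians(-80)),fg_tool(I['sq'])); print('sq',r)
for n in ('sqp','micp'):
    fg=fg_cut(I[n])
    print(n,'sqc',fit(V[n][0],I[n],[SQC],False,(521,262,np.radians(-84)),fg,z=32,pad=6))
    fg2=fg.copy()
    if n=='micp': fg2[250:,:242]=-1
    else: fg2[320:]=-1;fg2[:,390:]=-1
    print(n,'micc',fit(V[n][0],I[n],[MICC],False,(555,108,np.radians(96)),fg2,z=32,pad=6))
E
```

```text
sqp [[147, 193, 195, 104], [122, 184, 84, 90], [144, 183, 85, 88], [140, 192, 194, 89], [63, 191, 193, 89], [141, 189, 189, 193], [132, 187, 80, 84]]
micp [[185, 187, 188, 190], [183, 184, 186, 187], [179, 181, 76, 78], [71, 70, 69, 69], [64, 64, 64, 65], [130, 113, 174, 174], [108, 149, 170, 172]]
mic 
sq 
mic (np.float64(512.2994687697411), np.float64(-214.32380840538758), np.float64(2.227062304989558), np.float64(173.27863819591636))
sq (np.float64(523.520303439436), np.float64(-415.8001562162858), np.float64(-1.2666308157853918), np.float64(55.37546202502396))
sqp sqc (np.float64(511.6696088678158), np.float64(265.68894762395195), np.float64(-1.500425768668775), np.float64(128.1469277476685))
sqp micc (np.float64(548.6363830063628), np.float64(113.53310489289963), np.float64(1.7200643845537187), np.float64(11.330845479207811))
micp sqc (np.float64(512.0935523975688), np.float64(265.8174262397984), np.float64(-1.5000659211347156), np.float64(157.06448404749403))
micp micc (np.float64(541.8067273264476), np.float64(111.65575020604581), np.float64(1.6394395421255257), np.float64(106.43901879163032))
```

```bash
cat > ov.py <<'E'
from fit import *
def overlay(im,c,parts,hull,pose,z,crop,size=(400,300)):
    x,y,w,h=crop; s=size[0]/w; o=cv2.resize(im[y:y+h,x:x+w],size,interpolation=cv2.INTER_NEAREST)
    for p in parts:
        q=((proj(c,pose2d(p,*pose,z))-[x,y]+.5)*s).astype(np.float32)
        if hull:q=cv2.convexHull(q).reshape(-1,2)
        cv2.polylines(o,[np.round(q).astype(np.int32)],True,(255,0,255),1)
    return o
E
python3 - <<'E'
from ov import *
import pickle
V=pickle.load(open('V.pkl','rb')); I={n:cv2.imread(f'pics/{n}.png') for n in V}
a=overlay(I['sqp'],V['sqp'][0],[SQC],False,(511.67,265.69,-1.5004),32,(255,175,160,120))
b=overlay(I['micp'],V['micp'][0],[MICC],False,(541.81,111.66,1.6394),32,(190,200,200,150))
c=overlay(I['mic'],V['mic'][0],MIC,True,(512.3,-214.32,2.227),0,(195,190,160,120))
d=overlay(I['sq'],V['sq'][0],SQ,True,(523.52,-415.8,-1.2666),0,(270,180,160,120))
cv2.imwrite('pics/ov1.png',np.vstack([np.hstack([a,b]),np.hstack([c,d])]))
E
```

```text
(no output)
```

View pics/ov1.png

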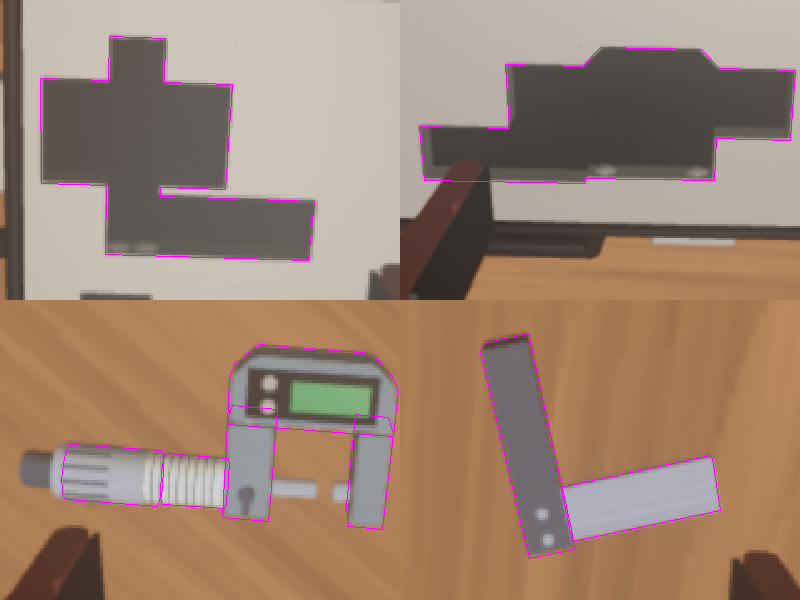

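The cutout and square fits are excellent. The micrometer fit is slightly skewed by my thimble lengths, so I'll refit on the frame, then grasp and check it in the hand.

```bash
cat >> fit.py <<'E'
MIC=MIC[:3]; IGM=IGM[:2]+[box(28.5,115,10,40,0,20)]
E
python3 - <<'E'
from ov import *
import pickle
V=pickle.load(open('V.pkl','rb')); im=cv2.imread('pics/mic.png')
r=fit(V['mic'][0],im,MIC,True,(512.3,-214.3,2.227),fg_tool(im),IGM); print('mic',r)
x,y,yaw,_=r; psi=yaw-np.pi/2
env.set_gripper(76); env.reach([x,y,70],down(psi)); env.move_l([x,y,2.5],rate=100,f_stop=15)
print(env.read_state()['tool_pos']); env.set_gripper(50); s=env.read_state(); print(s['width'],s['grip_force'],s['time_s'])
env.move_l([x,y,90],rate=120); env.hold(.2)
c=cam('wrist'); i2=env.camera('wrist'); s=env.read_state(); cv2.imwrite('pics/hand.png',i2); print(s['tool_pos'],s['force'],s['wrist_torque'],s['width'],psi)
z=s['tool_pos'][2]-2.5
r2=fit(c,i2,MIC,True,(s['tool_pos'][0],s['tool_pos'][1],yaw),fg_tool(i2),IGM,z=z); print('hand',r2)
a=overlay(im,V['mic'][0],MIC,True,r[:3],0,(195,190,160,120)); b=overlay(i2,c,MIC,True,r2[:3],z,(160,160,320,240))
cv2.imwrite('pics/ov2.png',np.hstack([a,b]))
E
```

```text
mic (np.float64(512.2592813770923), np.float64(-214.31071932056727), np.float64(2.228275316067999), np.float64(41.3015612547277))
[ 512.55754673 -214.50854861    2.71939723]
55.63165680189311 29.999597668647766 11.0833
[ 511.86138516 -214.13123308   89.26342591] [ 0.03788353  0.31776309 -3.80869085] [-0.06323043  0.09417452 -0.03695015] 55.80361284922313 0.6574789892731023
hand (np.float64(510.1601231417708), np.float64(-214.1850662021024), np.float64(2.240844987068273), np.float64(3323.773887172013))
```

View pics/ov2.png

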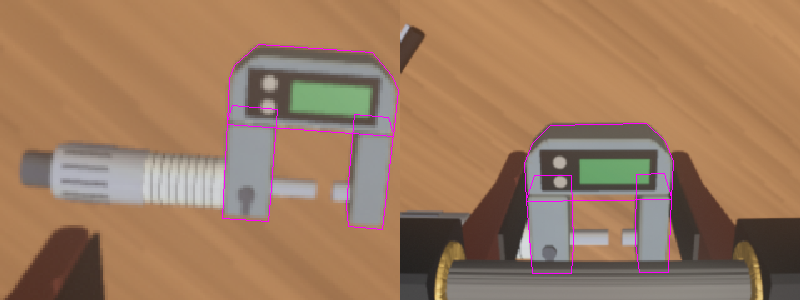

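The overlay shows the micrometer held squarely and level. I'll refit with the gripper masked out to get its offset in the hand before placing.

Run:
```python
from fit import *
import pickle
i2=cv2.imread('pics/hand.png'); c=cam('wrist'); s=env.read_state(); t=s['tool_pos']; psi=.6574789
fg=fg_tool(i2); fg[345:]=-1
ig=IGM[:2]+[box(28.5,115,-13,40,0,20),box(-115,-28.5,-13,40,0,20)]
for z in (t[2]-2.7,t[2]-4):
    r=fit(c,i2,MIC,True,(t[0]-1,t[1],psi+np.pi/2),fg,ig,z=z)
    d=np.array(r[:2])-t[:2]; print('toolx',d@[np.cos(psi),np.sin(psi)],'tooly',d@[np.sin(psi),-np.cos(psi)],'dyaw',r[2]-psi-np.pi/2,r[3])
print(R.from_quat(s['orientation']).as_matrix().round(4).tolist())
# b from the two views of the square cutout
V=pickle.load(open('V.pkl','rb'))
```

```text
toolx -0.5121726017188913 tooly -1.1603988962307075 dyaw 0.007685605366046566 103.00745448938386
toolx -0.9691720837192193 tooly -1.0987567114840762 dyaw 0.0035338045802695284 85.43576601616525
[[0.7915, 0.6111, -0.0012], [0.6111, -0.7915, 0.0005], [-0.0006, -0.0012, -1.0]]
```

Run:
```python
from h import *
x,y,psi=541.9,111.6,.067
t=env.read_state()['tool_pos']
env.move_l([t[0],t[1],130],rate=200)
env.reach([x,y,60],down(psi)); env.hold(.3)
s=env.read_state(); print(s['tool_pos'],s['force'],s['wrist_torque'],s['time_s'])
st=env.move_l([x,y,26],rate=25,f_stop=4)
s=env.read_state(); print(st,s['tool_pos'],s['force'],s['wrist_torque'],s['width'],s['time_s'])
c=cam('wrist'); cv2.imwrite('pics/pl1.png',env.camera('wrist')[150:390,160:480].repeat(2,0).repeat(2,1))
```

```text
[542.18854764 110.888733    60.19773995] [-0.61621954 -0.5805486  -4.38012727] [-0.05333305  0.15560135  0.06695574] 14.125
True [542.56149212 111.69372259  28.15912441] [0.39191482 1.23159872 0.26901821] [ 0.03039338 -0.24658378  0.0048938 ] 55.607524192424634 15.275
```

View pics/pl1.png

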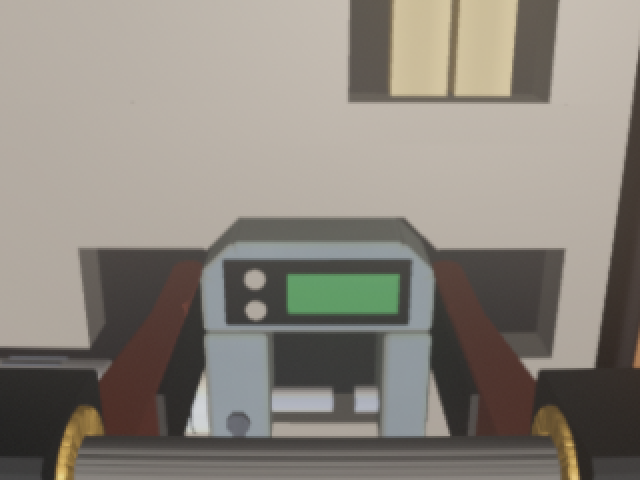

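The micrometer is inside the cutout, resting on the nibs with its underside at about 25.5 mm. Now I'll press it down.

Run:
```python
from h import *
x,y=env.read_state()['tool_pos'][:2]
def sh(n): s=env.read_state(); print(n,s['tool_pos'].round(2),np.round(s['force'],1),np.round(s['wrist_torque'],2),round(s['width'],1),round(s['time_s'],2))
st=env.move_l([x,y,20.2],rate=15,f_stop=32); sh(st)
env.hold(.2); sh('hold')
c=cam('wrist'); cv2.imwrite('pics/pl2.png',env.camera('wrist')[150:390,160:480].repeat(2,0).repeat(2,1))
```

```text
False [542.73 111.72  21.  ] [-0.8  0.3  9.4] [-0.22  0.3   0.04] 55.4 15.98
hold [542.7  111.71  20.99] [-1.4 -0.   8.5] [-0.2   0.33 -0.  ] 55.2 16.18
```

View pics/pl2.png

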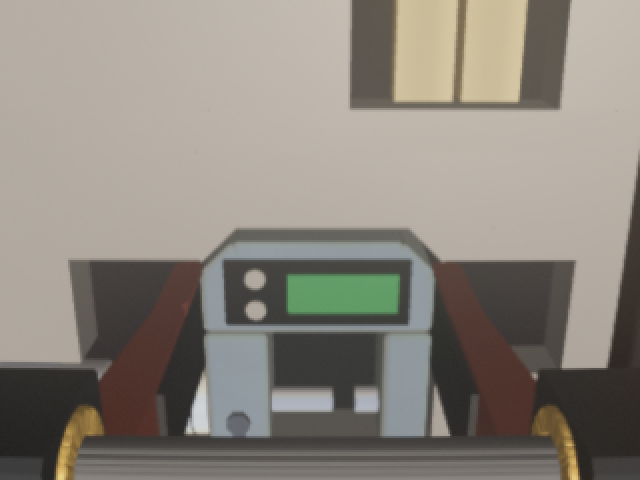

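Run:
```python
from h import *
def sh(n): s=env.read_state(); print(n,s['tool_pos'].round(2),np.round(s['force'],1),np.round(s['wrist_torque'],2),round(s['width'],1),round(s['time_s'],2))
x,y,psi=542.6,111.7,.067
env.set_gripper(78); sh('rel')
env.move_l([x,y,60],rate=150); env.set_gripper(30)
x2,y2=x-5*np.cos(psi),y-5*np.sin(psi)
env.move_l([x2,y2,48],rate=100); env.hold(.2); sh('pre')
st=env.move_l([x2,y2,34],rate=20,f_stop=5); sh(st)
st=env.move_l([x2,y2,33],rate=10,f_stop=22); sh(st)
env.move_l([x2,y2,150],rate=200)
env.reach([542,111,148],down(psi)); env.hold(.2)
import pickle; c=cam('wrist'); im=env.camera('wrist'); cv2.imwrite('pics/after1.png',im); pickle.dump(c,open('c1.pkl','wb')); sh('end')
cv2.imwrite('pics/after1z.png',cv2.resize(im[190:355,190:420],(690,495),interpolation=cv2.INTER_CUBIC))
```

```text
rel [542.44 111.66  20.07] [ 0.5  0.6 -0.4] [-0.04  0.18  0.02] 77.9 16.79
pre [538.   111.45  48.31] [0.7 0.2 0.9] [-0.05  0.12 -0.03] 30.1 18.57
True [537.67 111.36  38.34] [-0.7 -0.1  6.6] [-0.01  0.32  0.02] 29.9 19.1
True [537.63 111.36  38.33] [-1.4 -0.1  6.7] [ 0.02  0.4  -0.03] 30.0 19.38
end [541.83 110.96 147.67] [0.4 0.5 0.7] [-0.02  0.12  0.02] 29.7 20.58
```

View pics/after1z.png

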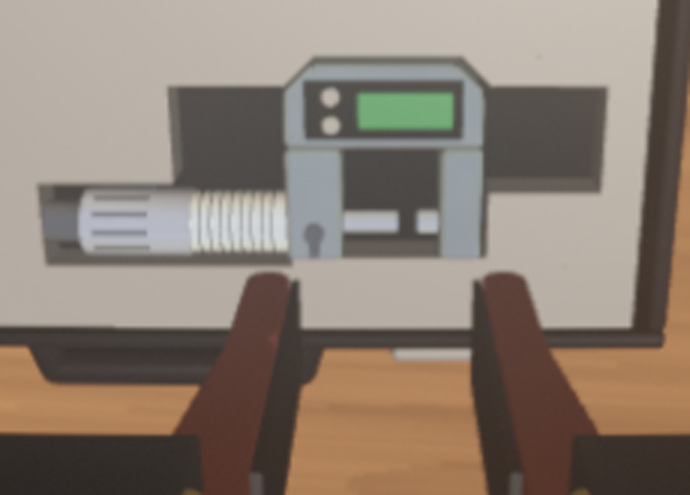

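The micrometer sits in its cutout display up: tips touched its top at 38.3 mm against 38 nominal. I'll press once more at full force to be sure, then take a fresh view of the square and check clearance to the cardboard box.

Run:
```python
from fit import *
import pickle
def sh(n): s=env.read_state(); print(n,s['tool_pos'].round(2),np.round(s['force'],1),round(s['width'],1),round(s['time_s'],2))
x,y,psi=542.6,111.7,.067
for d in (5,0):
    a,b=x-d*np.cos(psi),y-d*np.sin(psi)
    env.move_l([a,b,42],rate=200 if d==5 else 60); env.hold(.1)
    print(env.move_l([a,b,30],rate=20,f_stop=30)); sh(d)
env.move_l([a,b,140],rate=250)
env.set_gripper(34)
env.reach([523.5,-415.8,130],down(1.875)); env.hold(.2)
c=cam('wrist'); im=env.camera('wrist'); cv2.imwrite('pics/sq2.png',im); pickle.dump(c,open('c2.pkl','wb'))
print(fit(c,im,SQ,True,(523.5,-415.8,-1.2666),fg_tool(im))); sh('')
V=pickle.load(open('V.pkl','rb')); print(to_plane(V['sq'][0],[[512,240]],[100.]),to_plane(V['sq'][0],[[520,336]],0))
```

```text
True
5 [538.36 111.5   38.33] [-1.5  0.3  7.7] 30.2 21.75
True
0 [542.68 111.73  38.34] [-2.1 -0.2  7.8] 29.5 22.48
(np.float64(523.5271071412146), np.float64(-415.9116787485618), np.float64(-1.2654816376983011), np.float64(149.35839584161084))
 [ 523.73 -415.44  130.02] [-0.8 -1.   0.1] 34.0 25.88
[[ 636.06116477 -380.07399488  100.        ]] [[ 736.14650047 -504.70198416    0.        ]]
```

Run:
```python
from h import *
s=cam('side'); c=cam('scene')
print(to_plane(s,[[531,291],[623,331]],0).round())
for z in (60,90,120,150): print(z,to_plane(s,[[546,238],[585,206]],z).round().tolist(),to_plane(c,[[105,282],[92,254],[20,245]],z).round().tolist())
```

```text
[[ 734. -400.    0.]
 [ 734. -549.    0.]]
60 [[815.0, -377.0, 60.0], [975.0, -381.0, 60.0]] [[738.0, -376.0, 60.0], [688.0, -424.0, 60.0], [699.0, -562.0, 60.0]]
90 [[767.0, -394.0, 90.0], [917.0, -398.0, 90.0]] [[753.0, -361.0, 90.0], [705.0, -407.0, 90.0], [716.0, -541.0, 90.0]]
120 [[718.0, -411.0, 120.0], [859.0, -414.0, 120.0]] [[768.0, -345.0, 120.0], [722.0, -389.0, 120.0], [732.0, -519.0, 120.0]]
150 [[669.0, -427.0, 150.0], [802.0, -431.0, 150.0]] [[783.0, -330.0, 150.0], [738.0, -372.0, 150.0], [748.0, -497.0, 150.0]]
```

The box starts at x≈734, more than 100 mm from the gripper body, so I'll grasp the square.

Run:
```python
from fit import *
def sh(n): s=env.read_state(); print(n,s['tool_pos'].round(2),np.round(s['force'],1),np.round(s['wrist_torque'],2),round(s['width'],1),round(s['time_s'],2))
yaw=-1.2660; ox,oy=523.53,-415.87; psi=yaw+np.pi
g=np.array([ox-6*np.cos(yaw),oy-6*np.sin(yaw)])
env.move_l([*g,40],down(psi),rate=150); print(env.move_l([*g,2.5],rate=70,f_stop=15)); sh('')
env.set_gripper(10); sh('grip')
env.move_l([*g,140],rate=200)
py=-1.5015; px,pyy=511.75,265.75; psi2=py+np.pi
q=np.array([px-6*np.cos(py),pyy-6*np.sin(py)])
env.reach([*q,65],down(psi2)); env.hold(.3); sh('pre'); print(q)
st=env.move_l([*q,26],rate=25,f_stop=4); sh(st)
cv2.imwrite('pics/ps1.png',env.camera('wrist')[150:390,160:480].repeat(2,0).repeat(2,1))
```

```text
False
 [ 521.62 -410.08    2.07] [-0.2  0.5 -0.3] [-0.05  0.09 -0.03] 34.0 27.31
grip [ 521.87 -410.26    2.74] [0.5 0.1 1.7] [-0.07  0.08  0.04] 15.6 27.73
pre [511.56 271.43  65.04] [ 0.4  0.2 -2. ] [-0.06  0.12 -0.03] 15.8 31.3
[511.33455472 271.73559982]
True [511.29 271.32  28.17] [ 1.8 -0.6  0.4] [-0.21 -0.31 -0.05] 15.9 32.62
```

View pics/ps1.png

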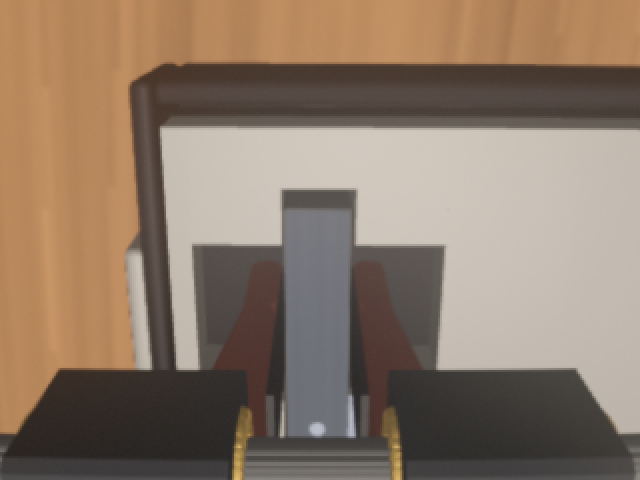

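The square's stock is in its cutout and resting on the nibs. I'll press it while gripped, release, then press at the origin with the fingers shut.

Run:
```python
from fit import *
def sh(n): s=env.read_state(); print(n,s['tool_pos'].round(2),np.round(s['force'],1),np.round(s['wrist_torque'],2),round(s['width'],1),round(s['time_s'],2))
q=env.read_state()['tool_pos'][:2]; psi=-1.5015+np.pi
print(env.move_l([*q,20.3],rate=15,f_stop=30)); sh('press')
env.set_gripper(26); sh('rel')
env.move_l([*q,60],rate=150); env.set_gripper(0)
for d in (6,12,-6):   # towards square +x = -tool x
    o=q-d*np.array([np.cos(psi),np.sin(psi)])
    env.move_l([*o,42],rate=120); env.hold(.1)
    print(env.move_l([*o,30],rate=20,f_stop=28 if d==6 else 12)); sh(d)
env.move_l([*o,150],rate=200)
env.reach([540,190,240],down(psi)); env.hold(.2)
im=env.camera('wrist'); cv2.imwrite('pics/fin.png',im); sh('end')
cv2.imwrite('pics/finz.png',cv2.resize(im,(800,600)))
```

```text
False
press [511.58 271.34  20.75] [ 0.9 -2.9  6. ] [-0.4   0.   -0.01] 15.8 33.32
rel [511.03 271.28  20.08] [0.2 0.7 0.5] [ 0.01  0.05 -0.02] 25.7 33.72
True
6 [512.01 265.58  36.35] [-1.2 -1.3  7.9] [-0.26  0.34 -0.01] 0.3 35.53
True
12 [512.22 259.43  36.35] [-2.5 -1.   7.1] [-0.19  0.27 -0.03] 0.1 36.28
True
-6 [511.04 277.11  36.4 ] [-0.2 -0.5  6.8] [-0.16  0.27 -0.01] 0.4 37.09
end [538.95 190.81 238.32] [ 0.1 -0.4 -0. ] [-0.07  0.02 -0.01] 0.4 38.63
```

View pics/finz.png

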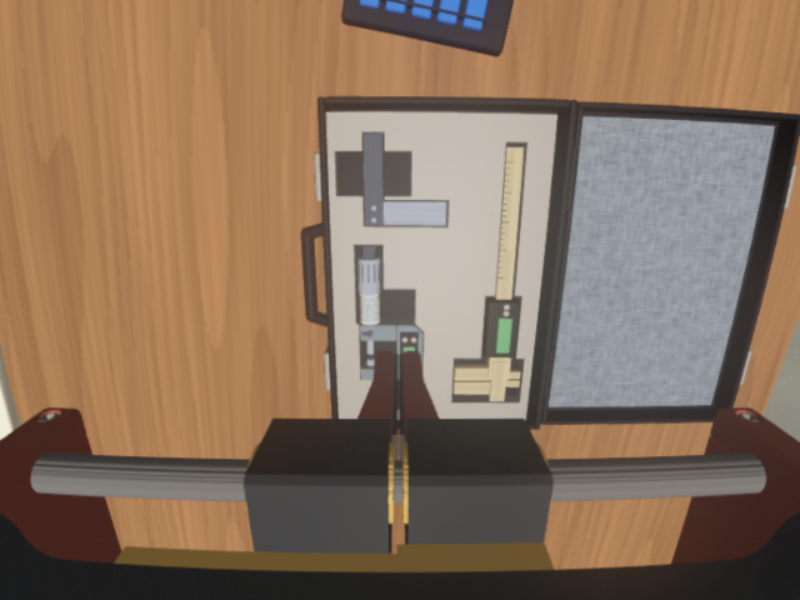

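The final view shows the square at (385,190) and the micrometer at (375,320), both seated. Tip heights of 36.35 and 38.33 mm are the same 0.3 mm above nominal, so both are home. I'm handing in.

```bash
python3 -c "
from station import env
print(env.sign_off())"
```

```text
the job is handed in; nothing more can be done
None
```

The micrometer (display up) and then the square were pressed fully home in their cutouts, the rest of the bench was left alone, and the job was handed in at about 39 s on the robot's clock.

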